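# Tray of loose standoffs onto the counting scale

## Robot

A 7-joint arm with a two-finger parallel gripper is mounted at the origin on a cart in front of the work surface, level with it; the furniture and walls round the work are solid. World frame = base frame: x ahead of the robot, y to its left, z up, the work surface at z = 0. Lengths are in mm, angles in rad, forces in N, time in s.
With the tool pointing down it reaches from about 400 to 875 mm from the base axis. Payload 4.4 kg.
Tool frame: the origin (TCP) lies midway between the tips of the shut fingers; the grasp point (between the pads) lies 19 mm behind it (ctrl.pinch_z is the distance from the TCP to the grasp point, in mm); z points along the fingers, y is the line along which they close (so a half turn about z gives the same grasp; the last joint's range is limited). The gripper opens to 85 mm and grips with 20 to 120 N. Pads are 22 mm wide; open, the fingers measure 114 mm over their backs; the gripper's body (76 mm by 85 mm) begins 54 mm behind the grasp point. The pads swing forward as they close: fully open they stand 13 mm farther back than shut.
Start: joints at [1.234, 0.628, 0.038, 1.517, -0.027, 0.996, -0.02], TCP at [173.904, -626.319, 231.313] pointing down, gripper open.
Joint ranges: [-3.06, 3.06], [-0.37, 2.12], [-1.25, 1.32], [0.18, 2.47], [-1.1, 4.24], [0.23, 1.98], [-2.94, 2.94]. Speed limits (rad/s): [2.57, 2.57, 3.14, 3.14, 3.14, 3.14, 3.14].

## Interface

Orientations are given as [roll, pitch, yaw] about the fixed x, y, z axes, in that order (R = Rz(yaw) Ry(pitch) Rx(roll)).
In Python, from cell import read_state, cams, order, ctrl gives the robot as it stands.
- The arm moves only by the tool move_arm, never from a script. Its argument "targets" is text: rows parted by semicolons, each of 7 numbers parted by spaces: the gripper's target within -1 to 1 (fully open at 1, half-way at 0, shut at -1), then the shift along the tool's x, y, z in cm, then the turn, a rotation vector about the tool's x, y, z in degrees. A call has 1 to 5 rows; each row shifts and turns the commanded pose from where the row before left it, along the tool's axes as they then stand; what a row does not reach is not made up. A row lasts 1/12 s, in which the tool goes at most 41.7 mm and 7.16 degrees, less where a joint would pass 70% of its speed; a pose out of reach is approached as far as the arm can. A call with a gripper value outside its range is refused whole. The fingers move at their own pace and stop on an object; the grip force is fixed at half the most. Time passes only in rows, so rows that do not move let the fingers close. It gives the time, the measured TCP pose, the force, the opening and the grip force at its end, in the units of the state.
- read_state(): the state, without advancing time (a new reading comes with each control period).
- cams.get_image(name): name is "scene" or "top"; returns a dict with "color" (384x512x3 uint8, red, green, blue), "fovy" (degrees; the focal length in pixels is half the picture's height over the tangent of half this angle, whatever the lens; pixels are square), "cx", "cy" (the principal point, pixels), "rvec" (rotation vector, rad) and "tvec" (3), from world to camera coordinates, as OpenCV has them. Camera axes: x right, y down, z forward; pixel columns grow to the right and rows downward; lengths in mm; the calibration is good to about 2 mm. A picture is of the moment at which its call begins. There is no depth.
- order.finish_job(): hands the job in; it is judged then, once.
The state is a dict: "clock": time; "qpos": joint angles; "qd": joint speeds; "tau": joint torques, N m; "eef_pos": TCP position; "tool_rot": TCP orientation; "force": force on the tool from outside, world axes, zero at the start; "torque": the same for the moment, N m; "width": finger opening in mm; "gripper_force": force on a finger pad.
Only numpy, scipy, OpenCV 4.12 (cv2) and the standard library are available. Lean on these libraries where they do the work, as an engineer would, in place of code of your own. Each camera call takes 0.05 s, during which the arm holds its last target. There are 200 camera calls.

## Task

The brass standoffs are to be counted by weight: pick up the open black tray that holds the two loose standoffs (not the empty tray), carry it level so that both stay inside, and set it down gently on the middle of the round pan of the scale.

Things in the scene. Friction and masses are not known exactly. Their poses are not given: they have to be found in the camera images.
- tray_center (a point): Centre, half-way up, of the loose tray to be carried: an open black box with upright sides, 92 mm long (its x axis) x 52 mm wide (y) x 36 mm high (z up), walls and floor 3 mm, 0.1 to 0.21 kg, standing on the bench, so this point is 18 mm above its underside. It can be gripped across its 52 mm width. It looks just like a second, empty tray elsewhere on the bench; only this one has standoffs in it.
- standoff_1: A loose brass hexagonal standoff lying in the tray: 12 mm across flats, 24 mm long, with an 8 mm long, 6 mm thick stud at one end; origin in the middle of the hexagonal part, x axis along it towards the stud. 0.02 kg.
- standoff_2: The second standoff in the tray, the same as the first.
- pan_top (a point): Centre of the top face of the scale's pan: a flat round steel pan of 123 mm diameter, its top 44 mm above the bench and level (z up), on a fixed grey bench scale 144 mm wide (y) that reaches 117 mm from this point towards its display and buttons (-x), and 70 mm to the other side. The pan does not move.
Mind the look-alikes: they are no part of the job. Leave any red look-alike of the part that bears tray_center alone.

How it is judged (in metres and radians):
At the end, for the whole second after the job is handed in: The tray stands flat (within 6 degrees) and at rest on the pan, its centre within 20 mm of the pan's centre, with both standoffs inside it (horizontal distance between tray_center and pan_top below 0.02 m and z of tray_center in the frame of pan_top between 0.012 and 0.024 m and angle between tray_center's own z axis and vertical below 0.1 rad and linear speed of tray below 0.02 m/s and x of standoff_1 in the frame of tray_center between -0.044 and 0.044 m and y of standoff_1 in the frame of tray_center between -0.024 and 0.024 m and z of standoff_1 in the frame of tray_center between -0.018 and 0.018 m and x of standoff_2 in the frame of tray_center between -0.044 and 0.044 m and y of standoff_2 in the frame of tray_center between -0.024 and 0.024 m and z of standoff_2 in the frame of tray_center between -0.018 and 0.018 m); the robot touches nothing.
It fails at once if a standoff falls out of the tray or is taken out of it (x of any of standoff_1, standoff_2 in the frame of tray_center below -0.05 m or x of any of standoff_1, standoff_2 in the frame of tray_center above 0.05 m or y of any of standoff_1, standoff_2 in the frame of tray_center below -0.03 m or y of any of standoff_1, standoff_2 in the frame of tray_center above 0.03 m or z of any of standoff_1, standoff_2 in the frame of tray_center below -0.04 m or z of any of standoff_1, standoff_2 in the frame of tray_center above 0.04 m).
It fails at once if the tray is tipped more than 25 degrees (angle between tray_center's own z axis and vertical above 0.436 rad).
It fails at once if the tray is dropped (moves faster than 0.7 m/s untouched by the fingers, a fall of 25 mm) (linear speed of tray above 0.7 m/s and contact force between the fingers and tray below 0.05 N).
It also fails if it takes over 38 s, if anything falls off the work surface, if the arm or the gripper's body presses on something with over 40 N, if the wrist force passes 120 N, or if a joint passes its speed limit or range.

## Working session

There is one attempt and no reset: what is moved stays moved. The work goes in short steps, Python scripts to look and compute and a tool call to move; the robot and the scene stay as the last step left them, time stands still between calls to the robot, and variables do not carry over. Pictures are saved under pics/ and viewed, at most 10 in all, crops included, and the job is handed in when it is done.

Besides the shell and the picture viewer there is one more tool, called after "Call:" as name(argument=value, ...), one argument or row to a line, values as JSON. move_arm: Moves the arm, as the interface text tells. Its arguments: {"type":"object","properties":{"targets":{"type":"string"}},"required":["targets"]}

```bash
mkdir -p pics; ls; python3 - <<'E'
from cell import read_state,cams,ctrl
import cv2
for n in("scene","top"):
    d=cams.get_image(n); cv2.imwrite(f"pics/{n}0.png",d["color"][:,:,::-1]); print(n,d["fovy"],d["cx"],d["cy"],d["rvec"],d["tvec"])
s=read_state(); print(s["clock"],s["eef_pos"],s["tool_rot"],s["width"],ctrl.pinch_z)
E
```

```text
pics
scene 53.511143729569454 253.39690561291434 189.8853042490348 [ 0.73337871 -2.6544153   1.05777526] [ 568.78798226   99.19407025 1206.68924555]
top 42.16156313178657 252.77040850419533 190.5791482118464 [ 2.34816677 -1.62879378  0.27689564] [  25.92829709  580.63297997 1331.90811012]
0.1 [ 173.7694296  -625.76418938  230.48588169] [-3.13991419e+00 -6.40987086e-06  2.70801906e-01] 84.83828541148962 18.700000000000003
```

View pics/scene0.png

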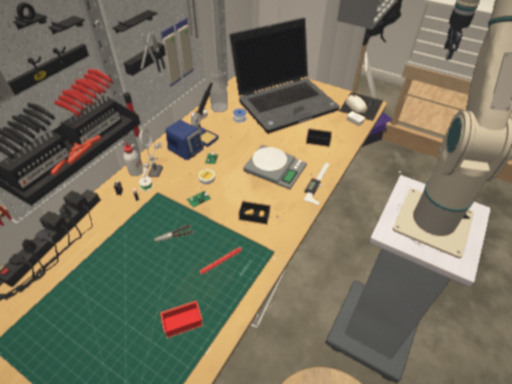

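View pics/top0.png

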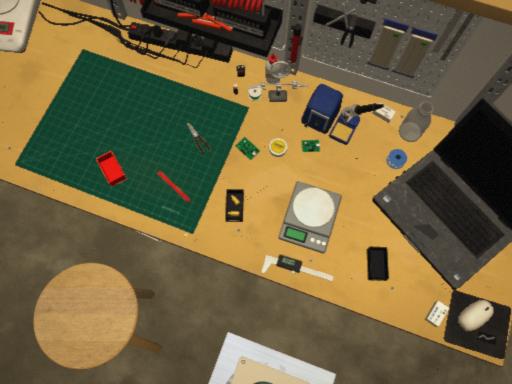

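The views show these candidates for the tray:
- Top view (234,205), scene (254,212): black, with brass inside.
- Top view (377,263), scene (318,137): black and empty.
- Top view (111,168), scene (182,318): the red look-alike.

I choose the first and will check it in a crop while measuring.

```bash
cat > h.py <<'E'
import numpy as np,cv2
from cell import read_state,cams
def cam(d):
    f=d["color"].shape[0]/2/np.tan(np.radians(d["fovy"]/2))
    K=np.array([[f,0,d["cx"]],[0,f,d["cy"]],[0,0,1]]);R=cv2.Rodrigues(np.array(d["rvec"]))[0]
    return K,R,np.array(d["tvec"],float)
def onplane(d,px,z):
    K,R,t=cam(d);px=np.atleast_2d(px).astype(float)
    r=(R.T@np.linalg.inv(K)@np.c_[px,np.ones(len(px))].T).T;c=-R.T@t
    return c+r*((z-c[2])/r[:,2])[:,None]
def blob(mask,x,y,w=32):
    m=np.zeros(mask.shape,np.uint8);m[y-w:y+w,x-w:x+w]=mask[y-w:y+w,x-w:x+w]
    c=max(cv2.findContours(m,cv2.RETR_EXTERNAL,cv2.CHAIN_APPROX_NONE)[0],key=cv2.contourArea)
    return cv2.convexHull(c)
def cen(h):
    M=cv2.moments(h);return np.array([M["m10"]/M["m00"],M["m01"]/M["m00"]])
E
python3 - <<'E'
from h import *
out=[]
for n,tx,px in(("top",(234,205),(314,208)),("scene",(254,212),(270,160))):
    d=cams.get_image(n);c=d["color"];b=c.max(2)
    h=blob((b<60).astype(np.uint8),*tx)
    p=cen(h);print(n,"tray",p,cv2.minAreaRect(h),onplane(d,p,18)[0].round(1))
    hs=cv2.boxPoints(cv2.minAreaRect(h));print(onplane(d,hs,36).round(0)[:,:2].tolist())
    hsv=cv2.cvtColor(c,cv2.COLOR_RGB2HSV)
    q=blob(((hsv[:,:,1]<60)&(b>170)).astype(np.uint8),*px)
    pq=cen(q);print("pan",pq,cv2.minAreaRect(q),onplane(d,pq,44)[0].round(1))
    pts=onplane(d,q[:,0,:],44)[:,:2].astype(np.float32);print(cv2.minEnclosingCircle(pts))
    g=blob(((b<150)).astype(np.uint8),*px,45) if n=="top" else None
    v=c[...,::-1].copy();x,y=tx;u,w=px
    for hh in(h,q):cv2.drawContours(v,[hh],-1,(0,0,255) if hh is h else (255,0,0),1)
    x0,x1=min(x,u)-40,max(x,u)+45;y0,y1=min(y,w)-40,max(y,w)+45
    A=cv2.resize(np.hstack([c[y-25:y+25,x-25:x+25,::-1],v[y-25:y+25,x-25:x+25],v[w-45:w+5+0,u-25:u+25] if 0 else v[w-25:w+25,u-25:u+25]]),None,fx=5,fy=5,interpolation=0);out.append(A)
cv2.imwrite("pics/c1.png",np.vstack(out))
E
```

```text
top tray [234.07411386 205.03293949] ((234.0, 205.0), (30.0, 16.0), 90.0) [497.6 273.6  18. ]
[[528.0, 311.0], [545.0, 266.0], [458.0, 233.0], [441.0, 277.0]]
pan [313.21353543 206.71320303] ((313.10003662109375, 206.70001220703125), (39.80200958251953, 39.80200958251953), 63.43495178222656) [567.4  49.3  44. ]
((568.64013671875, 49.7349739074707), 61.34410858154297)
scene tray [253.95266041 212.30359937] ((253.7162322998047, 212.20269775390625), (27.12583351135254, 16.27549934387207), 9.462321281433105) [497.1 273.8  18. ]
[[517.0, 330.0], [545.0, 270.0], [463.0, 243.0], [438.0, 303.0]]
pan [269.04808661 158.77567976] ((268.90386962890625, 158.9807586669922), (35.49702072143555, 23.92616844177246), 11.309932708740234) [565.9  54.3  44. ]
((569.9193115234375, 52.020835876464844), 66.0917739868164)
```

View pics/c1.png

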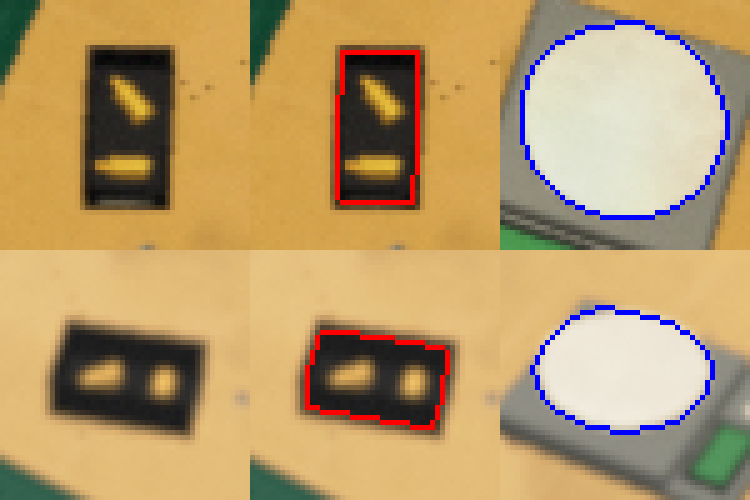

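The crop confirms the choice. The tray at top (234,205) holds two brass standoffs. Both views put its centre at about (497,274), with the long axis near 20°. The pan centre is at about (568,50). I'll start the transit on an arc that clears the base.

Call:
move_arm(
  targets="1 2.44 -2.41 0 0 0 0;1 2.44 -2.41 0 0 0 0;1 2.44 -2.41 0 0 0 0;1 2.44 -2.41 0 0 0 0;1 2.44 -2.41 0 0 0 0",
)

```text
clock: 0.62
eef_pos: [259.7, -476.0, 231.2]
tool_rot: [-3.141, -0.0, 0.27]
force: [0.8, 0.6, -0.1]
width: 85.7
gripper_force: 0.0
```

Call:
move_arm(
  targets="1 2.44 -2.41 0 0 0 0;1 2.44 -2.41 0 0 0 0;1 2.44 -2.41 0 0 0 0;1 2.44 -2.41 0 0 0 0;1 2.44 -2.41 0 0 0 0",
)

```text
clock: 1.03
eef_pos: [345.1, -327.3, 231.4]
tool_rot: [3.141, -0.0, 0.271]
force: [0.3, 0.8, -0.2]
width: 85.2
gripper_force: 0.0
```

Call:
move_arm(
  targets="1 2.44 -2.41 0 0 0 0;1 2.44 -2.41 0 0 0 0;1 2.44 -2.41 0 0 0 0;1 2.44 -2.41 0 0 0 0;1 2.44 -2.41 0 0 0 0",
)

```text
clock: 1.45
eef_pos: [430.4, -178.6, 231.4]
tool_rot: [3.141, -0.0, 0.271]
force: [0.6, -0.2, -0.2]
width: 85.6
gripper_force: 0.0
```

```bash
cat > go.py <<'E'
import sys
from h import *
from scipy.spatial.transform import Rotation as T
s=read_state();g=np.array([float(a) for a in sys.argv[1:4]])
r=s["tool_rot"];R=T.from_euler("xyz",r).as_matrix()
print(s["clock"],np.round(s["eef_pos"],1),np.round(r,3),"q",np.round(s["qpos"],2),"w",s["width"],"F",np.round(s["force"],1))
print("tool shift cm",np.round(R.T@(g-s["eef_pos"])/10,2))
E
python3 go.py 497 274 150
```

```text
1.45 [ 430.4 -178.6  231.4] [ 3.141 -0.     0.271] q [ 0.34  0.37 -0.01  2.01  0.01  0.76 -0.97] w 85.63504203327496 F [ 0.6 -0.2 -0.2]
tool shift cm [ 18.51 -41.83   8.14]
```

Call:
move_arm(
  targets="1 1.234 -2.79 0.54 0 0 0;1 1.234 -2.79 0.54 0 0 0;1 1.234 -2.79 0.54 0 0 0;1 1.234 -2.79 0.54 0 0 0;1 1.234 -2.79 0.54 0 0 0",
)

```text
clock: 1.87
eef_pos: [452.0, -27.7, 204.2]
tool_rot: [3.141, -0.0, 0.271]
force: [-0.3, 0.1, -0.1]
width: 85.5
gripper_force: 0.0
```

Call:
move_arm(
  targets="1 1.234 -2.79 0.54 0 0 0;1 1.234 -2.79 0.54 0 0 0;1 1.234 -2.79 0.54 0 0 0;1 1.234 -2.79 0.54 0 0 0;1 1.234 -2.79 0.54 0 0 0",
)

```text
clock: 2.28
eef_pos: [474.1, 123.2, 177.1]
tool_rot: [3.141, -0.0, 0.271]
force: [0.2, -0.9, 1.0]
width: 85.6
gripper_force: 0.0
```

```bash
python3 - <<'E'
from h import *
# yaw from straight-line fits to the sub-pixel dark edges of the tray in the first top picture
d=cams.get_image("top");g=cv2.imread("pics/top0.png").max(2).astype(float)
for side in(-1,1):
    P=[]
    for y in range(194,217):
        row=g[y,214:255];x=20
        while row[x]>75 or (abs(x-20)<6): x+=side
        a,b=row[x-side],row[x];P.append((214+x-side*(b-75)/(b-a),y))
    P=np.array(P,np.float32)
    for z in(0,36):
        W=onplane(d,P,z)[:,:2].astype(np.float32);v=cv2.fitLine(W,cv2.DIST_HUBER,0,.01,.01).ravel()
        print(side,z,np.degrees(np.arctan2(v[1],v[0]))%180,v[2:])
E
```

```text
-1 0 0.0 [0. 0.]
-1 36 0.0 [0. 0.]
1 0 0.0 [0. 0.]
1 36 0.0 [0. 0.]<stdin>:9: RuntimeWarning: divide by zero encountered in scalar divide
h.py:10: RuntimeWarning: invalid value encountered in multiply
  return c+r*((z-c[2])/r[:,2])[:,None]
```

```bash
python3 - <<'E'
from h import *
d=cams.get_image("top");g=cv2.imread("pics/top0.png").max(2).astype(float)
for side in(-1,1):
    P=[]
    for y in range(195,216):
        x=234+side*13
        while g[y,x]>100: x-=side
        a,b=g[y,x+side],g[y,x];P.append((x+side*(100-b)/(a-b),y))
    W=onplane(d,np.array(P),36)[:,:2].astype(np.float32);v=cv2.fitLine(W,cv2.DIST_HUBER,0,.01,.01).ravel()
    print(side,np.degrees(np.arctan2(v[1],v[0]))%180,v[2:])
E
python3 go.py 497 274 150
```

```text
-1 19.703346 [482.54633 293.91928]
1 18.831825 [496.6752  245.55641]
2.3833 [474.3 128.  176.7] [-3.138e+00 -1.000e-03  2.790e-01] q [-0.29  0.48 -0.04  2.01  0.03  0.65 -1.64] w 85.49893301118742 F [-0.2  0.4  0.9]
tool shift cm [  6.2  -13.41   2.72]
```

Call:
move_arm(
  targets="1 1.24 -2.7 0.54 0 0 0;1 1.24 -2.7 0.54 0 0 0;1 1.24 -2.7 0.54 0 0 0;1 1.24 -2.7 0.54 0 0 0;1 1.24 -2.7 0.54 0 0 0",
)

```text
clock: 2.8
eef_pos: [498.0, 269.1, 150.1]
tool_rot: [3.141, 0.0, 0.27]
force: [0.6, 0.3, -0.9]
width: 85.3
gripper_force: 0.0
```

Call:
move_arm(
  targets="1 0 0 0 0 0 -3.6;1 0 0 0 0 0 0;1 0 0 0 0 0 0",
)

```text
clock: 3.05
eef_pos: [497.7, 267.2, 150.1]
tool_rot: [3.141, 0.001, 0.332]
force: [0.9, 0.1, -0.2]
width: 85.4
gripper_force: 0.0
```

```bash
python3 go.py 497.4 273.5 0
```

```text
3.05 [497.7 267.2 150.1] [3.141e+00 1.000e-03 3.320e-01] q [-0.52  0.61 -0.04  1.84  0.04  0.69 -1.82] w 85.37573751416093 F [ 0.9  0.1 -0.2]
tool shift cm [ 0.2  -0.62 15.01]
```

Correct the lateral offset, descend to a TCP height of about 10 mm, then look.

Call:
move_arm(
  targets="1 0.2 -0.62 2.5 0 0 0;1 0 0 3 0 0 0;1 0 0 2.5 0 0 0;1 0 0 2 0 0 0;1 0 0 0 0 0 0",
)

```text
clock: 3.47
eef_pos: [495.6, 271.3, 47.1]
tool_rot: [3.139, 0.007, 0.33]
force: [-0.4, -0.2, 0.2]
width: 85.3
gripper_force: 0.0
```

```bash
python3 go.py 497.4 273.5 0; python3 - <<'E'
from h import *
o=[]
for n,(x,y) in(("top",(234,205)),("scene",(254,205))):
    c=cams.get_image(n)["color"][y-35:y+35,x-35:x+35,::-1];o.append(cv2.resize(c,None,fx=5,fy=5))
cv2.imwrite("pics/c2.png",np.hstack(o))
E
```

```text
3.4667 [495.6 271.3  47.1] [3.139 0.007 0.33 ] q [-0.53  0.77 -0.03  1.89  0.05  0.49 -1.83] w 85.28345179603969 F [-0.4 -0.2  0.2]
tool shift cm [ 0.28 -0.16  4.71]
```

View pics/c2.png

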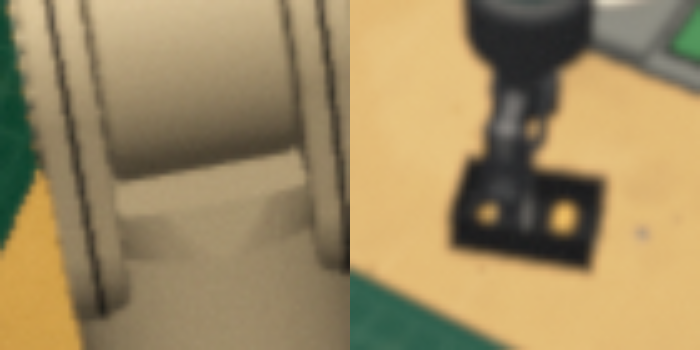

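The top view is blocked by the arm. The scene view shows the fingers straddling the tray's middle, and nothing is touched yet. I'll go on down.

Call:
move_arm(
  targets="1 0.2 -0.15 1.2 0 0 0;1 0 0 1.2 0 0 0;1 0 0 1.2 0 0 0;1 0 0 0.8 0 0 0;1 0 0 0 0 0 0",
)

```text
clock: 3.98
eef_pos: [497.7, 276.2, 4.3]
tool_rot: [3.141, 0.003, 0.334]
force: [-0.6, -0.0, 1.2]
width: 85.8
gripper_force: 0.0
```

```bash
python3 go.py 497.4 273.5 0
```

```text
3.9833 [497.7 276.2   4.3] [3.141e+00 3.000e-03 3.340e-01] q [-0.54  0.85 -0.03  1.89  0.05  0.41 -1.84] w 85.8028443636491 F [-0.6 -0.   1.2]
tool shift cm [-0.12  0.25  0.43]
```

Call:
move_arm(
  targets="1 -0.1 0.25 0.3 0 0 0;0.6 0 0 0 0 0 0;0.4 0 0 0 0 0 0;0.2 0 0 0 0 0 0;0 0 0 0 0 0 0",
)

```text
clock: 4.4
eef_pos: [499.4, 274.5, 4.0]
tool_rot: [-3.141, -0.001, 0.334]
force: [-0.7, -1.3, 2.7]
width: 51.2
gripper_force: 63.3
```

Call:
move_arm(
  targets="-1 0 0 0 0 0 0;-1 0 0 0 0 0 0;-1 0 0 0 0 0 0;-1 0 0 0 0 0 0;-1 0 0 0 0 0 0",
)

```text
clock: 4.82
eef_pos: [499.4, 274.5, 4.0]
tool_rot: [-3.141, -0.001, 0.333]
force: [-0.2, -0.9, 5.1]
width: 51.2
gripper_force: 63.3
```

```bash
python3 go.py 568 50 120
```

```text
4.8167 [499.4 274.5   4. ] [-3.141e+00 -1.000e-03  3.330e-01] q [-0.54  0.85 -0.03  1.89  0.05  0.4  -1.84] w 51.152094639371164 F [-0.2 -0.9  5.1]
tool shift cm [ -0.85  23.46 -11.61]
```

Gripped at 51 mm. Lift slowly.

Call:
move_arm(
  targets="-1 0 0 -0.3 0 0 0;-1 0 0 -0.6 0 0 0;-1 0 0 -1 0 0 0;-1 0 0 -1.2 0 0 0;-1 0 0 -1.2 0 0 0",
)

```text
clock: 5.23
eef_pos: [498.9, 274.3, 47.5]
tool_rot: [3.142, -0.0, 0.334]
force: [-0.1, 0.0, -0.9]
width: 51.1
gripper_force: 62.8
```

Call:
move_arm(
  targets="-1 0 0 -1.4 0 0 0;-1 0 0 -1.4 0 0 0;-1 0 0 -1.2 0 0 0;-1 0 0 -0.8 0 0 0;-1 0 0 -0.4 0 0 0",
)

```text
clock: 5.65
eef_pos: [499.6, 274.7, 100.2]
tool_rot: [-3.141, -0.002, 0.334]
force: [-0.2, 0.2, -1.7]
width: 51.2
gripper_force: 62.8
```

```bash
python3 go.py 569.5 50.5 100; python3 - <<'E'
from h import *
o=[]
for n,(x,y) in(("top",(240,200)),("scene",(254,190))):
    c=cams.get_image(n)["color"][y-50:y+50,x-50:x+50,::-1];o.append(cv2.resize(c,None,fx=4,fy=4))
cv2.imwrite("pics/c3.png",np.hstack(o))
E
```

```text
5.65 [499.6 274.7 100.2] [-3.141e+00 -2.000e-03  3.340e-01] q [-0.53  0.69 -0.04  1.86  0.04  0.59 -1.83] w 51.23210631422525 F [-0.2  0.2 -1.7]
tool shift cm [-7.400e-01  2.347e+01  1.000e-02]
```

View pics/c3.png

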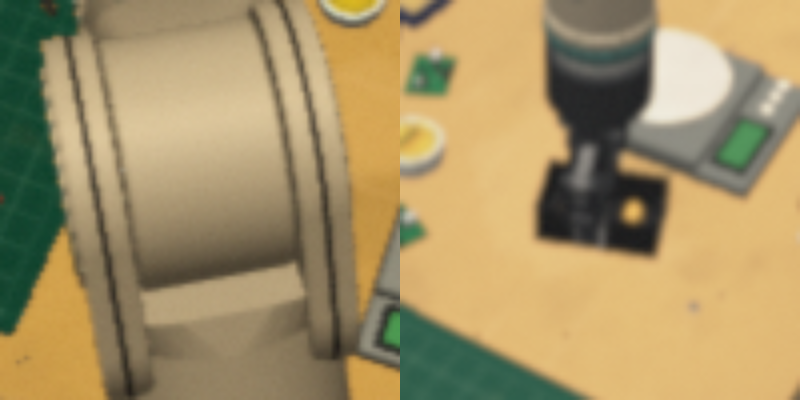

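The tray is lifted level and still in the grip in the scene view (about 96 mm up), with brass visible inside. Carry it smoothly to the pan.

Call:
move_arm(
  targets="-1 0 0.3 0 0 0 0;-1 0 0.7 0 0 0 0;-1 0 1.1 0 0 0 0;-1 0 1.5 0 0 0 0;-1 0 1.8 0 0 0 0",
)

```text
clock: 6.17
eef_pos: [516.4, 222.2, 97.6]
tool_rot: [3.141, 0.001, 0.334]
force: [0.5, -0.6, -1.8]
width: 50.9
gripper_force: 62.8
```

Call:
move_arm(
  targets="-1 -0.15 1.8 0 0 0 0;-1 -0.15 1.8 0 0 0 0;-1 -0.15 1.8 0 0 0 0;-1 -0.15 1.8 0 0 0 0;-1 -0.14 1.8 0 0 0 0",
)

```text
clock: 6.58
eef_pos: [539.0, 133.2, 97.7]
tool_rot: [3.141, 0.002, 0.332]
force: [0.3, -0.1, -2.6]
width: 51.2
gripper_force: 62.8
```

Call:
move_arm(
  targets="-1 0 1.8 0 0 0 0;-1 0 1.8 0 0 0 0;-1 0 1.8 0 0 0 0;-1 0 1.4 0 0 0 0;-1 0 1 0 0 0 0",
)

```text
clock: 7.0
eef_pos: [564.7, 58.4, 97.7]
tool_rot: [3.14, 0.001, 0.33]
force: [0.0, -0.2, -1.7]
width: 50.9
gripper_force: 62.8
```

Call:
move_arm(
  targets="-1 0 0.7 0 0 0 0;-1 0 0.4 0 0 0 0;-1 0 0.1 0 0 0 0;-1 0 0 0 0 0 0;-1 0 0 0 0 0 0",
)

```text
clock: 7.42
eef_pos: [568.2, 51.9, 98.3]
tool_rot: [-3.141, 0.0, 0.335]
force: [-0.0, 1.4, -1.3]
width: 51.1
gripper_force: 62.8
```

```bash
python3 go.py 569.5 50.5 48; python3 - <<'E'
from h import *
o=[]
for n,(x,y) in(("top",(310,208)),("scene",(270,150))):
    c=cams.get_image(n)["color"][y-50:y+50,x-50:x+50,::-1];o.append(cv2.resize(c,None,fx=4,fy=4))
cv2.imwrite("pics/c4.png",np.hstack(o))
E
```

```text
7.4167 [568.2  51.9  98.3] [-3.141  0.     0.335] q [-0.09  0.69 -0.08  1.86  0.09  0.59 -1.46] w 51.05363795409399 F [-0.   1.4 -1.3]
tool shift cm [0.07 0.18 5.03]
```

View pics/c4.png

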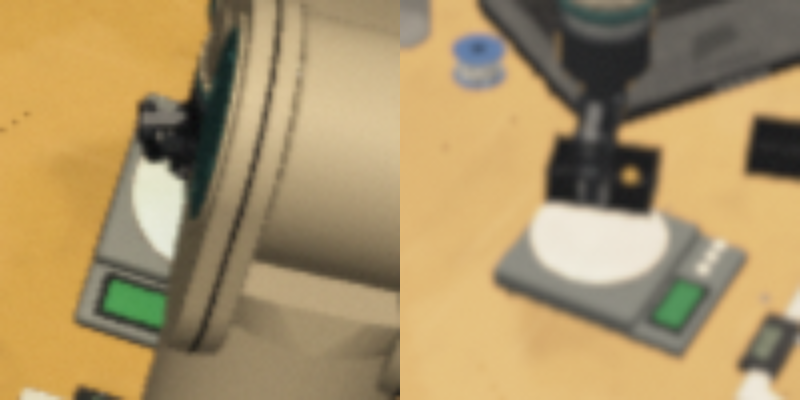

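The tray hangs level over the pan with brass visible in it. Lower it, then creep down.

Call:
move_arm(
  targets="-1 0.05 0.15 0.4 0 0 0;-1 0 0 0.9 0 0 0;-1 0 0 1.1 0 0 0;-1 0 0 1 0 0 0;-1 0 0 0.6 0 0 0",
)

```text
clock: 7.93
eef_pos: [568.3, 49.4, 56.2]
tool_rot: [-3.141, 0.003, 0.334]
force: [0.8, 0.5, -1.5]
width: 51.1
gripper_force: 62.8
```

Call:
move_arm(
  targets="-1 0 0 0.3 0 0 0;-1 0 0 0.2 0 0 0;-1 0 0 0.1 0 0 0;-1 0 0 0 0 0 0;-1 0 0 0 0 0 0",
)

```text
clock: 8.35
eef_pos: [569.8, 49.6, 52.6]
tool_rot: [3.141, -0.001, 0.334]
force: [0.0, -0.2, -0.9]
width: 51.3
gripper_force: 62.8
```

Call:
move_arm(
  targets="-1 0 0 0.1 0 0 0;-1 0 0 0.1 0 0 0;-1 0 0 0.1 0 0 0;-1 0 0 0 0 0 0;-1 0 0 0 0 0 0",
)

```text
clock: 8.77
eef_pos: [569.5, 49.5, 49.3]
tool_rot: [3.142, 0.0, 0.334]
force: [0.1, 0.4, -0.7]
width: 50.8
gripper_force: 62.8
```

Call:
move_arm(
  targets="-1 0 0 0.05 0 0 0;-1 0 0 0.05 0 0 0;-1 0 0 0 0 0 0;-1 0 0 0 0 0 0",
)

```text
clock: 9.1
eef_pos: [569.5, 49.5, 48.3]
tool_rot: [-3.142, 0.0, 0.334]
force: [0.1, -0.2, -2.8]
width: 51.3
gripper_force: 62.8
```

Call:
move_arm(
  targets="-1 0 0 0.05 0 0 0;-1 0 0 0.05 0 0 0;-1 0 0 0 0 0 0;-1 0 0 0 0 0 0",
)

```text
clock: 9.43
eef_pos: [569.6, 49.6, 47.8]
tool_rot: [3.141, -0.0, 0.334]
force: [-2.0, 0.0, 4.4]
width: 51.4
gripper_force: 63.2
```

The tray touches the pan (+4.4 N). Release it slowly.

Call:
move_arm(
  targets="0.3 0 0 0 0 0 0;0.4 0 0 0 0 0 0;0.6 0 0 0 0 0 0;0.8 0 0 0 0 0 0;0.8 0 0 0 0 0 0",
)

```text
clock: 9.85
eef_pos: [569.6, 49.5, 47.2]
tool_rot: [3.142, -0.0, 0.334]
force: [0.0, -0.3, -0.1]
width: 77.0
gripper_force: 0.0
```

```bash
python3 go.py 569.5 50.5 150; python3 - <<'E'
from h import *
x,y=270,150
c=cams.get_image("scene")["color"][y-50:y+50,x-50:x+50,::-1];cv2.imwrite("pics/c5.png",cv2.resize(c,None,fx=5,fy=5))
E
```

```text
9.85 [569.6  49.5  47.2] [ 3.142 -0.     0.334] q [-0.09  0.78 -0.07  1.88  0.11  0.49 -1.47] w 77.02990605604307 F [ 0.  -0.3 -0.1]
tool shift cm [  0.03  -0.1  -10.28]
```

View pics/c5.png

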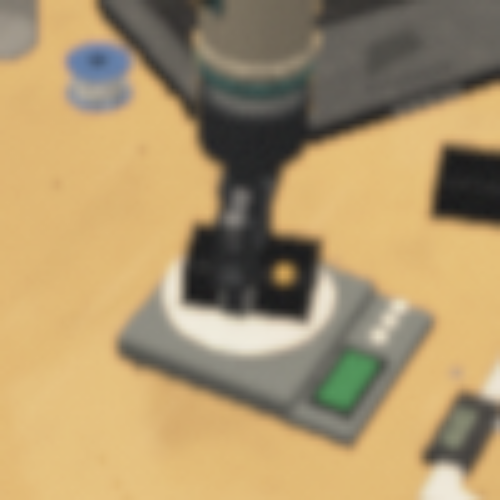

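The tray stands on the pan, released, with the fingers clear on either side. Next, straight up, then swing sideways so the top view is free.

Call:
move_arm(
  targets="0.8 0 0 -0.5 0 0 0;0.8 0 0 -1 0 0 0;0.8 0 0 -2 0 0 0;0.8 0 0 -3 0 0 0;0.8 0 0 -3 0 0 0",
)

```text
clock: 10.32
eef_pos: [568.9, 49.5, 143.7]
tool_rot: [-3.141, 0.001, 0.334]
force: [-0.1, 0.3, 1.6]
width: 77.0
gripper_force: 0.0
```

Call:
move_arm(
  targets="0.8 0 0 -3 0 0 0;0.8 0 -3 -1 0 0 0;0.8 0 -3 0 0 0 0;0.8 0 -3 0 0 0 0;0.8 0 -3 0 0 0 0",
)

```text
clock: 10.73
eef_pos: [530.0, 164.0, 184.0]
tool_rot: [-3.142, -0.002, 0.333]
force: [0.1, -0.2, -0.4]
width: 76.7
gripper_force: 0.0
```

Call:
move_arm(
  targets="0.8 0 -3 0 0 0 0;0.8 0 -3 0 0 0 0;0.8 0 -3 0 0 0 0;0.8 0 -2 0 0 0 0;0.8 0 0 0 0 0 0",
)

```text
clock: 11.15
eef_pos: [491.7, 273.2, 183.5]
tool_rot: [-3.137, -0.001, 0.342]
force: [-0.3, 0.4, 0.5]
width: 77.2
gripper_force: 0.0
```

```bash
python3 - <<'E'
from h import *
d=cams.get_image("top");c=d["color"];x,y=313,205
cv2.imwrite("pics/c6.png",cv2.resize(c[y-50:y+50,x-50:x+50,::-1],None,fx=5,fy=5))
h=blob((c.max(2)<60).astype(np.uint8),x,y,25);print(cen(h),cv2.minAreaRect(h),onplane(d,cen(h),62))
E
```

```text
[314.50516432 204.75273865] ((314.5, 205.0), (32.0, 17.0), 90.0) [[568.39026469  47.90742603  62.        ]]
```

View pics/c6.png

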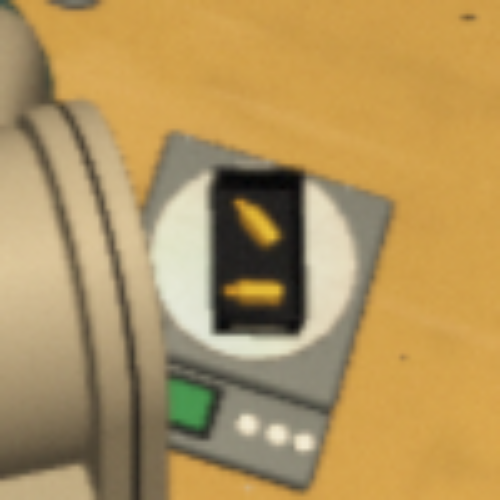

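The tray stands at (568,48), about 2 mm from the pan centre. Both standoffs are inside and the arm is clear. Hand in.

```bash
python3 -c "from cell import order;print(order.finish_job())"
```

```text
the job is handed in; nothing more can be done
None
```

The tray is on the scale pan, about 2 mm off the measured pan centre, with both standoffs inside and the arm clear; the job was handed in at about 11 s, and the hand-in gave no verdict.

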